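Seat the slide switch in the wiring fixture

ROBOT

A 7-joint arm with a two-finger parallel gripper is mounted at the origin on the work surface. World frame = base frame: x ahead of the robot, y to its left, z up, the work surface at z = 0. Lengths are in m, angles in rad, forces in N, time in s.
With the tool pointing down it reaches from about 0.4 to 0.85 m from the base axis. Payload 4.5 kg.
Tool frame: the origin (TCP) lies on the mounting face of the last link; the fingertips stand 166 mm ahead of it and the grasp point (between the pads) lies 147 mm ahead of it; y points along the fingers, z is the direction in which the jaws open and shut, and the axes are right-handed (so a half turn about y gives the same grasp; the last joint's range is limited). The gripper opens to 88 mm and grips with 3 to 60 N. Pads are 18 mm wide; open, the fingers measure 123 mm over their backs; the gripper's body (75 mm by 187 mm) begins 45 mm behind the grasp point.
Start: joints at [1.305, 0.689, -0.195, 1.565, 0.157, 0.902, -0.215], TCP at [0.185, -0.597, 0.405] pointing down, gripper open.
Joint ranges: [-3.01, 3.01], [-0.46, 2.08], [-1.47, 1.51], [0.13, 2.56], [-1, 4.14], [0.04, 2.09], [-2.66, 2.66]. Speed limits (rad/s): [2.57, 2.57, 3.14, 3.14, 3.14, 3.14, 3.14].

INTERFACE

Orientations are given as a unit quaternion [x, y, z, w].
In Python, from plant import r gives the robot as it stands.
- The arm moves only by the tool arm_command, never from a script. Its argument "deltas" is a list of rows, each an object of numbers: "dx", "dy", "dz": the shift along the tool's x, y, z each as a share of 1000 mm, from -1 to 1; "wx", "wy", "wz": the turn, a rotation vector about the tool's x, y, z each as a share of 45 degrees, from -1 to 1. In form: [{"dx": .., "dy": .., "dz": .., "wx": .., "wy": .., "wz": ..}, ...]. A call has exactly 5 rows; each row is the pose to reach, as a shift and turn from the pose commanded when the call began, along the tool's axes at that moment; what a row does not reach only later rows make up. A row lasts 1/10 s, in which the tool goes at most 50 mm and 8.59 degrees, less where a joint would pass 70% of its speed; a pose out of reach is approached as far as the arm can. A call with a number of a shift or a turn outside -1 to 1 is refused whole. A call with a gripper value outside its range is refused whole. "claw" is the opening, from -1 (shut) to 1 (fully open), set as the call begins (left out, the last holds). The fingers move at their own pace and stop on an object; "grip_force" is the grip in N (left out, the last holds). Time passes only in rows, so rows that repeat a pose let the fingers close, or fill a call up. It gives the time, the measured TCP pose, the force and the opening at its end, in the units of the state.
- r.get_state(): the state, without advancing time (a new reading comes with each control period).
- r.snapshot(name): name is "scene" or "top" or "wrist"; returns the picture (480x640x3 uint8, red, green, blue); there is no depth.
- r.get_calibration(name): a dict with "vertical_fov" (degrees; the focal length in pixels is half the picture's height over the tangent of half this angle, whatever the lens; pixels are square), "cx", "cy" (the principal point, pixels), "k1" (the pictures are not rectified: a ray, as slopes to the right and down, at radius r is drawn at 1 + k1 r^2 times it, then the intrinsics apply), "R" (3x3) and "t" (3): a world point X has camera coordinates R X + t. Camera axes: x right, y down, z forward; pixel columns grow to the right and rows downward; lengths in m; the calibration is good to about 2 mm. A picture is of the moment at which its call begins: read the wrist's pose just before it. get_calibration takes no time and is no camera call; for the wrist camera it gives the pose at the moment of the call.
- r.finish_job(): hands the job in, once; it reports no verdict.
The state is a dict: "clock": time; "q": joint angles; "qd": joint speeds; "joint_torque": joint torques, N m; "tool_pos": TCP position; "eef_rot": TCP orientation; "contact_force": force on the tool from outside, world axes, zero at the start; "moment": the same for the moment, N m; "opening": opening from 0.0 (shut) to 1.0 (fully open).
Only numpy, scipy, OpenCV 4.12 (cv2) and the standard library are available. Lean on these libraries where they do the work, as an engineer would, in place of code of your own. Each camera call takes 0.05 s, during which the arm holds its last target.

TASK

Using only your fingertips, push the loose slide switch flat against the fixture's rail, then slide it along the rail, keeping it against the rail, into the empty pocket until it is fully home in the corner, flush with rail and end stop. Do not lift, carry or tip the switch; leave the lamp holder in the other pocket and everything else where they are, and finish with the hand clear.

Things in the scene. Friction and masses are not known exactly. Their poses are not given: they have to be found in the camera images.
- switch: Loose slide switch: black block 30 mm (its x) by 44 mm (its y) by 24 mm high, about 50 g, with a white nub on top (9 mm square, top at 30 mm) and a brass screw head at each end. Origin: centre of underside, z up. Stands on the table on the robot's side of the rail near mid-rail, centre 45 to 75 mm from the rail face, turned up to 0.5 rad. Either long side may face the rail.
- fixture: Aluminium fixture fixed to the table, walls only 8 mm high, floor = the table. Origin: on the table, mid-length of the rail's working face; y along the rail, x into the rail (away from the robot). Rail: y -168 to 168, x 0 to 18 mm. Each rail end has a pocket: end stop (inner face at |y| = 160, 8 thick, x -40 to 0) and keeper wall parallel to the rail; both open towards mid-rail.
- pad: Thin cork pad (30 x 40 mm, flush, nothing to bump into) on the floor of the EMPTY pocket. Origin: where the centre of the switch's underside lies when fully home (fixture x = -15, y = +138 or -138 mm); axes parallel to the fixture's. Keeper wall: inner face at fixture x = -34 mm, 6 thick, from the end stop to |y| = 128, then a flared lead-in to |y| = 115, x = -49 mm. Pocket 34 mm wide.
- lamp: Lamp holder already seated in the other pocket: black block of the switch's size (30 by 44 by 24 mm) with a small round glass bulb on top, 46 mm high in all. Origin: centre of its underside. Loose; leave it alone.
- buzzer: Bystander: round black buzzer, 36 mm across, 15 mm high, on the table on the robot's side of the rail. Origin: centre of its underside.
- terminal_block: Bystander: white terminal block 20 by 46 by 14 mm, on the table on the robot's side of the rail. Origin: centre of its underside.
- battery_box: Bystander: black battery box 26 by 56 by 65 mm high, standing beyond the rail. Origin: centre of its underside.
- motor: Bystander: small steel motor on a white foot, with a short red bar on its shaft, about 36 by 42 by 32 mm high, beyond the rail. Origin: centre of its underside.
- screwdriver: Bystander: screwdriver 150 mm long lying beyond the rail. Origin: on its underside, near mid-length.
- screw_cup: Bystander: small white bowl, 56 mm across, 30 mm high, beyond the rail. Origin: centre of its underside.

How it is judged:
On the way:
1. the switch stands flat against the rail, between the pockets (x of switch in the frame of fixture above -0.0185 m and y of switch in the frame of fixture between -0.095 and 0.095 m and angle between the y axis of switch and the y axis of fixture, either way round below 0.1 rad), for 0.1 s.
At the end, for the whole second after the job is handed in: The switch is at rest, upright on the table in the empty pocket: within 3 mm of the rail and 3.5 mm of the end stop, its long side within 0.07 rad of the rail, and the lamp holder within 8 mm of its place (x of switch in the frame of pad between -0.003 and 0.003 m and y of switch in the frame of pad between -0.0035 and 0.0035 m and angle between the y axis of switch and the y axis of fixture, either way round below 0.07 rad and height (world z) of switch below 0.003 m and angle between switch's own z axis and vertical below 0.06 rad and linear speed of switch below 0.01 m/s and distance of lamp from where it was at the start of the episode below 0.008 m); the robot touches nothing.
It fails at once if the switch is lifted off the table (over 6 mm) or tipped (over 0.3 rad) (height (world z) of switch above 0.006 m or angle between switch's own z axis and vertical above 0.3 rad).
It fails at once if the switch is more than 8 mm off the rail on the last 60 mm of the way into the pocket (y of switch in the frame of pad between -0.06 and 0.06 m and x of switch in the frame of pad below -0.008 m).
It fails at once if the lamp holder is moved by more than 8 mm (distance of lamp from where it was at the start of the episode above 0.008 m).
It fails at once if a bystander is moved by more than 15 mm (distance of any of buzzer, battery_box, motor, screwdriver, terminal_block, screw_cup from where it was at the start of the episode above 0.015 m).
It also fails if it takes over 45 s, if anything falls off the work surface, if the arm or the gripper's body presses on something with over 40 N, if the wrist force passes 120 N, or if a joint passes its speed limit or range.

## Working session

There is one attempt and no reset: what is moved stays moved. The work goes in short steps, Python scripts to look and compute and a tool call to move; the robot and the scene stay as the last step left them, time stands still between calls to the robot, and variables do not carry over. Pictures are saved under pics/ and viewed, and the job is handed in when it is done.

Besides the shell and the picture viewer there is one more tool, called after "Emit:" in YAML: its name, and indented under it one key for each argument. arm_command: Moves the arm, as the interface text tells. Shift numbers are shares of 1000 mm and turn numbers shares of 45 degrees, none past 1 either way. Its arguments: {"type":"object","properties":{"deltas":{"type":"array","items":{"type":"object","properties":{"dx":{"type":"number","minimum":-1,"maximum":1},"dy":{"type":"number","minimum":-1,"maximum":1},"dz":{"type":"number","minimum":-1,"maximum":1},"wx":{"type":"number","minimum":-1,"maximum":1},"wy":{"type":"number","minimum":-1,"maximum":1},"wz":{"type":"number","minimum":-1,"maximum":1}}}},"claw":{"type":"number"},"grip_force":{"type":"number"}},"required":["deltas"]}

```bash
ls; mkdir -p pics
python3 - <<'E'
from plant import r
import cv2
s=r.get_state()
print(s)
for n in ["scene","top"]:
    c=r.get_calibration(n);print(n,c)
    im=r.snapshot(n);cv2.imwrite(f"pics/{n}0.png",im[:,:,::-1])
E
```

```text
pics
{'clock': 0.0, 'q': array([ 1.30477363,  0.69001273, -0.19455585,  1.56633418,  0.15729845,
        0.90247418, -0.21512229]), 'qd': array([-0.00063336, -0.00018808, -0.00015936,  0.00011751, -0.00033456,
        0.00037102,  0.00183349]), 'joint_torque': array([-5.18071029e-04, -5.27547598e+01, -1.26720853e+00, -1.53426522e+01,
       -5.26670669e-02,  6.60165548e-03,  2.13345465e-04]), 'tool_pos': array([ 0.18449175, -0.59681356,  0.40389549]), 'eef_rot': array([-0.10577022,  0.69980611, -0.69853576,  0.10550767]), 'contact_force': array([-0.38327485, -0.29156631,  0.15708632]), 'moment': array([ 0.03397814,  0.00726769, -0.01167888]), 'opening': 1.0001664048651275}
scene {'vertical_fov': 56.95689650768769, 'cx': 315.00705498367483, 'cy': 240.95190586653752, 'k1': -0.06398716401779689, 'R': array([[ 0.56732254,  0.82349331,  0.00197726],
       [ 0.673964  , -0.46292615, -0.57573597],
       [-0.47319939,  0.32796059, -0.81763328]]), 't': array([-0.38395428, -0.39346585,  1.07222836])}
top {'vertical_fov': 53.94676959714861, 'cx': 321.369755962126, 'cy': 239.26129507536564, 'k1': -0.008518647146782453, 'R': array([[-0.00168968, -0.99961858,  0.02756523],
       [-0.98506411, -0.00308238, -0.17216037],
       [ 0.17217967, -0.02744441, -0.98468318]]), 't': array([0.02913931, 0.61259428, 0.62134889])}
```

View pics/top0.png

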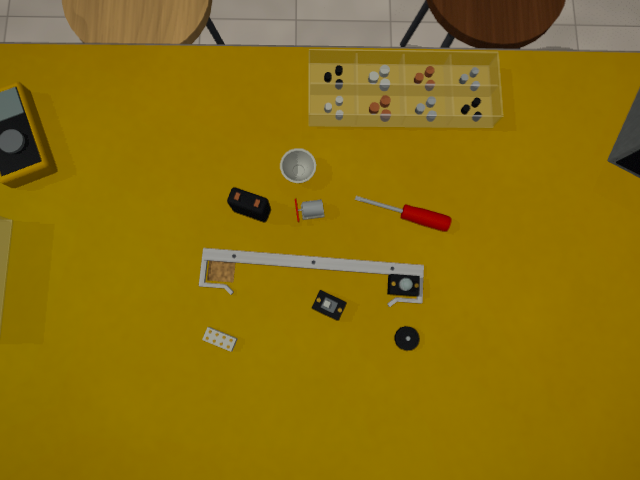

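View pics/scene0.png

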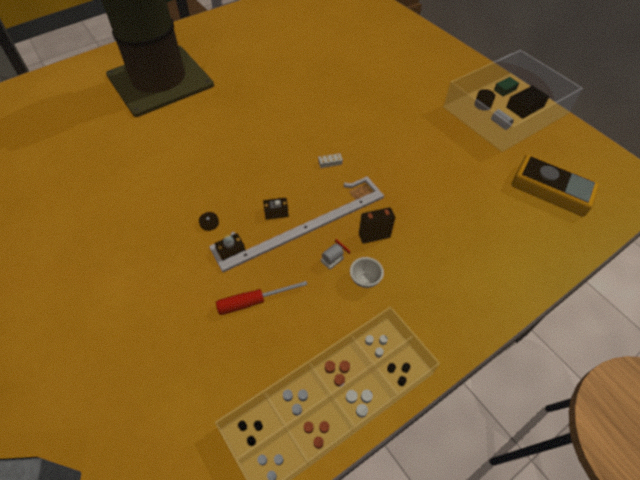

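The top view shows the empty pocket with cork pad at about (221,271), the switch at (329,305), the lamp at (404,285), the terminal block at (220,339) and the buzzer at (407,338). I'll enlarge it for accurate pixels.

Run:
```python
import cv2
im=cv2.imread("pics/top0.png")
cv2.imwrite("pics/c1.png",cv2.resize(im[240:310,195:295],None,fx=8,fy=8,interpolation=cv2.INTER_CUBIC))
cv2.imwrite("pics/c2.png",cv2.resize(im[250:325,295:395],None,fx=8,fy=8,interpolation=cv2.INTER_CUBIC))
cv2.imwrite("pics/c3.png",cv2.resize(im[250:325,345:445],None,fx=8,fy=8,interpolation=cv2.INTER_CUBIC))
```

```text
(no output)
```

View pics/c1.png

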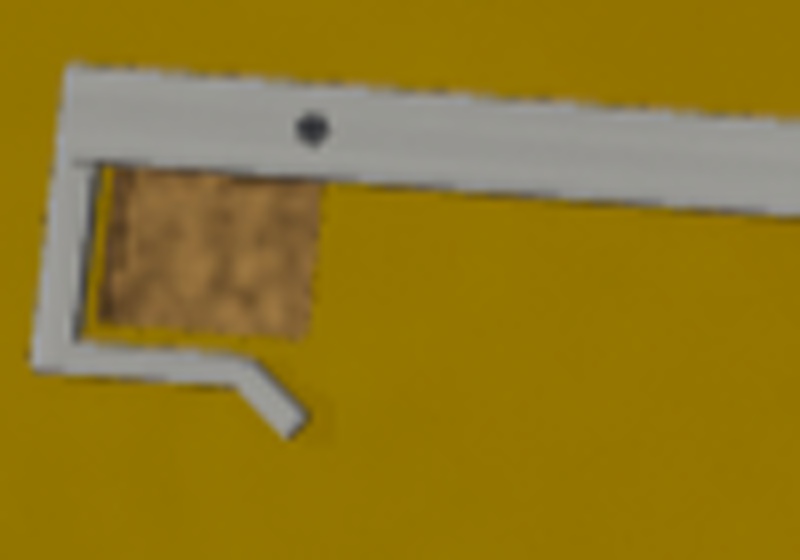

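View pics/c2.png

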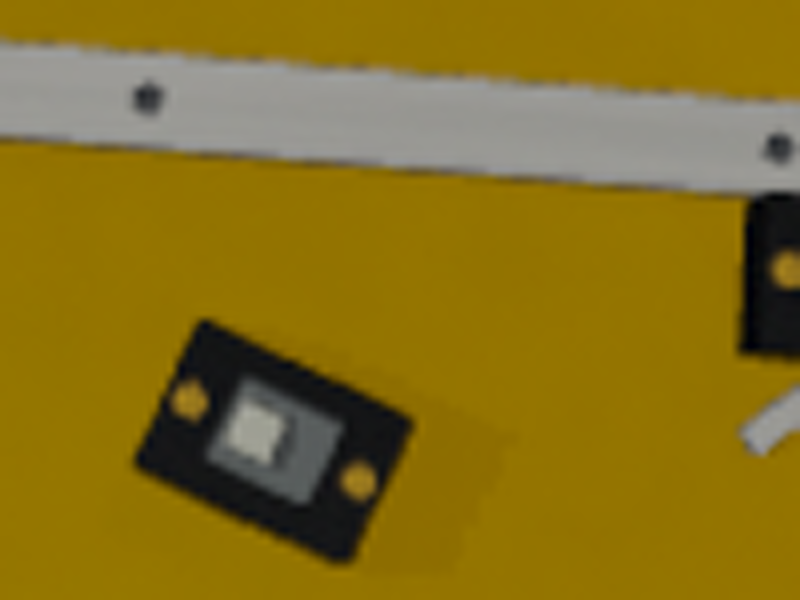

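View pics/c3.png

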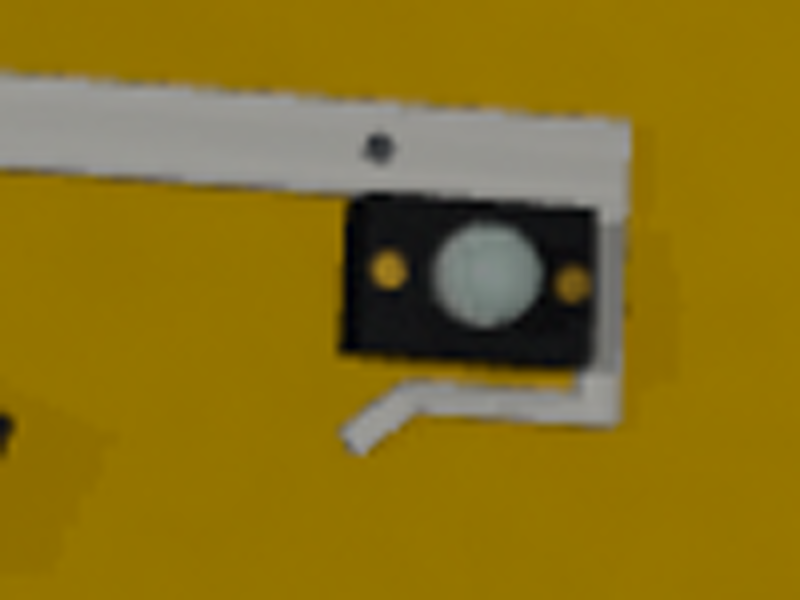

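```bash
cat > h.py <<'E'
import numpy as np, cv2
from scipy.optimize import least_squares
from scipy.spatial.transform import Rotation as Rn
def px(u,v,off,s=8): return np.array([(u+.5)/s-.5+off[0],(v+.5)/s-.5+off[1]])
def ray(p,c):
    f=240/np.tan(np.radians(c["vertical_fov"]/2))
    d=np.array([(p[0]-c["cx"])/f,(p[1]-c["cy"])/f]); s=d.copy()
    for _ in range(20): s=d/(1+c["k1"]*(s@s))
    R,t=np.array(c["R"]),np.array(c["t"])
    return -R.T@t, R.T@np.array([s[0],s[1],1])
def world(p,c,z):
    o,d=ray(p,c); return o+d*(z-o[2])/d[2]
def proj(X,c):
    f=240/np.tan(np.radians(c["vertical_fov"]/2))
    q=np.array(c["R"])@X+np.array(c["t"]); s=q[:2]/q[2]; s=s*(1+c["k1"]*(s@s))
    return s*f+np.array([c["cx"],c["cy"]])
def fit(model,pts): # 2D rigid
    m=np.array(model);p=np.array(pts)[:,:2]
    mc,pc=m.mean(0),p.mean(0);H=(m-mc).T@(p-pc)
    a=np.arctan2(H[0,1]-H[1,0],H[0,0]+H[1,1]);C,S=np.cos(a),np.sin(a)
    R=np.array([[C,-S],[S,C]]);t=pc-R@mc
    return t,a,np.round(1000*(p-(m@R.T+t)),1)
E
python3 - <<'E'
from h import *
from plant import r
c=r.get_calibration("top")
o1,o2,o3=(195,240),(295,250),(345,250)
W=lambda u,v,o,z:world(px(u,v,o),c,z)
P=[W(68,65,o1,.008),W(632,121,o3,.008),W(32,370,o1,.008),W(620,425,o3,.008)]
t,a,e=fit([(.018,.168),(.018,-.168),(-.04,.168),(-.04,-.168)],P);print("fix",t,a,e)
Q=[W(203,318,o2,.024),W(413,423,o2,.024),W(350,565,o2,.024),W(135,462,o2,.024)]
ts,as_,e=fit([(.015,.022),(.015,-.022),(-.015,-.022),(-.015,.022)],Q);print("sw",ts,as_,e)
R=np.array([[np.cos(a),-np.sin(a)],[np.sin(a),np.cos(a)]])
print("sw in fix",R.T@(ts-t),as_-a)
for n,p,z in [("face",W(0,137,o2,.008),0),("face2",W(740,195,o2,.008),0)]: print(n,R.T@(p[:2]-t))
for n,p,z in [("buz",(407,338),.015),("tb",(220,339),.014),("lamp",None,0)]:
    if p: w=world(np.array(p),c,z); print(n,w,R.T@(w[:2]-t))
print("lampcorner",[R.T@(W(*q,o3,.024)[:2]-t) for q in [(350,192),(340,352)]])
print("home",t+R@[-.015,.138])
s=r.get_state(); print(Rn.from_quat(s["eef_rot"]).as_matrix())
print(r.get_calibration("wrist"))
E
```

```text
fix [0.5765166  0.04140849] -0.07532657182635398 [[-0.2 -0.4]
 [-0.2  0.3]
 [ 0.1 -0.4]
 [ 0.3  0.5]]
sw [0.52074524 0.0178665 ] -0.4479295087928313 [[-0.6 -0.2]
 [-0.6  1.1]
 [ 0.9 -0.1]
 [ 0.3 -0.8]]
sw in fix [-0.05384155 -0.02767232] -0.3726029369664773
face [-0.00030644  0.02748445]
face2 [-0.00057087 -0.11276165]
buz [ 0.47267069 -0.09677187  0.015     ] [-0.09315262 -0.14560348]
tb [0.47191125 0.17594144 0.014     ] [-0.11443305  0.12627934]
lampcorner [array([-0.00167423, -0.11202497]), array([-0.03122224, -0.11163817])]
home [0.57194438 0.180146  ]
[[-9.55373634e-01 -5.62526946e-04  2.95399564e-01]
 [-2.95400086e-01  1.52418686e-03 -9.55372423e-01]
 [ 8.71785975e-05 -9.99998680e-01 -1.62233845e-03]]
{'vertical_fov': 59.05625813304296, 'cx': 320.9705008436936, 'cy': 238.26010120283752, 'k1': 0.003507110564630924, 'R': array([[ 2.95647903e-01, -9.55296727e-01, -6.93560952e-04],
       [-9.11044411e-01, -2.82170834e-01,  3.00628844e-01],
       [-2.87385453e-01, -8.82484224e-02, -9.53740959e-01]]), 't': array([-0.62479426, -0.04242039,  0.3892357 ])}
```

```bash
cat > g.py <<'E'
from h import *
from plant import r
import sys
T=np.array([.5765,.0414]);A=-.0753
RF=np.array([[np.cos(A),-np.sin(A)],[np.sin(A),np.cos(A)]])
def go(x,y,tip):
    """fixture x,y of tool axis, tip height -> deltas"""
    s=r.get_state();M=Rn.from_quat(s["eef_rot"]).as_matrix()
    w=np.r_[T+RF@[x,y],tip+.166]
    Mt=np.c_[np.r_[-RF[:,0],0],[0,0,-1],np.r_[-RF[:,1],0]]
    rv=np.degrees(Rn.from_matrix(M.T@Mt).as_rotvec())/45
    print("d",np.round(M.T@(w-s["tool_pos"]),4),"w",np.round(rv,4))
def where():
    s=r.get_state();f=RF.T@(s["tool_pos"][:2]-T)
    print("t",round(s["clock"],2),"fix",np.round(f*1000,1),"tip",round(1000*(s["tool_pos"][2]-.166),1),"F",np.round(np.r_[RF.T@s["contact_force"][:2],s["contact_force"][2]],1),"open",round(s["opening"],3))
if __name__=="__main__":
    where()
    if len(sys.argv)>1: go(*map(float,sys.argv[1:4]))
E
python3 g.py -.10 -.033 .10
```

```text
t 0.1 fix [-342.9 -665.9] tip 238.0 F [-0.4  0.   0.2] open 1.002
d [-0.4579  0.1388 -0.4997] w [0.002  0.4777 0.0005]
```

Emit:
arm_command:
  deltas:
    - {"dx":-0.458,"dy":0.139,"dz":-0.5,"wy":0.478}
    - {"dx":-0.458,"dy":0.139,"dz":-0.5,"wy":0.478}
    - {"dx":-0.458,"dy":0.139,"dz":-0.5,"wy":0.478}
    - {"dx":-0.458,"dy":0.139,"dz":-0.5,"wy":0.478}
    - {"dx":-0.458,"dy":0.139,"dz":-0.5,"wy":0.478}
  claw: -1

```text
invalid input at $.deltas[0]: expected keys dx, dy, dz, wx, wy, wz
```

```bash
python3 g.py -.10 -.033 .10
```

```text
t 0.1 fix [-342.9 -665.9] tip 238.0 F [-0.4  0.   0.2] open 1.002
d [-0.4579  0.1388 -0.4997] w [0.002  0.4777 0.0005]
```

Emit:
arm_command:
  deltas:
    - {"dx":-0.458,"dy":0.139,"dz":-0.5,"wx":0,"wy":0.478,"wz":0}
    - {"dx":-0.458,"dy":0.139,"dz":-0.5,"wx":0,"wy":0.478,"wz":0}
    - {"dx":-0.458,"dy":0.139,"dz":-0.5,"wx":0,"wy":0.478,"wz":0}
    - {"dx":-0.458,"dy":0.139,"dz":-0.5,"wx":0,"wy":0.478,"wz":0}
    - {"dx":-0.458,"dy":0.139,"dz":-0.5,"wx":0,"wy":0.478,"wz":0}
  claw: -1

```text
clock: 0.6
tool_pos: [0.2897, -0.3739, 0.3542]
eef_rot: [0.027, 0.707, -0.707, -0.027]
contact_force: [1.1, -0.3, 0.2]
opening: 0.571
```

```bash
python3 g.py -.10 -.033 .10
```

```text
t 0.6 fix [-254.7 -435.7] tip 188.2 F [ 1.1 -0.2  0.2] open 0.571
d [-0.1544  0.0882 -0.4028] w [ 0.0001 -0.001  -0.0001]
```

Emit:
arm_command:
  deltas:
    - {"dx":-0.154,"dy":0.088,"dz":-0.403,"wx":0,"wy":0,"wz":0}
    - {"dx":-0.154,"dy":0.088,"dz":-0.403,"wx":0,"wy":0,"wz":0}
    - {"dx":-0.154,"dy":0.088,"dz":-0.403,"wx":0,"wy":0,"wz":0}
    - {"dx":-0.154,"dy":0.088,"dz":-0.403,"wx":0,"wy":0,"wz":0}
    - {"dx":-0.154,"dy":0.088,"dz":-0.403,"wx":0,"wy":0,"wz":0}

```text
clock: 1.1
tool_pos: [0.3944, -0.1524, 0.3041]
eef_rot: [-0.027, -0.707, 0.707, 0.027]
contact_force: [1.1, -0.3, 0.1]
opening: 0.117
```

```bash
python3 g.py -.10 -.033 .10
```

```text
t 1.1 fix [-167. -207.] tip 138.1 F [ 1.1 -0.2  0.1] open 0.117
d [-0.0669  0.038  -0.174 ] w [-0.0003 -0.0008 -0.0001]
```

Emit:
arm_command:
  deltas:
    - {"dx":-0.067,"dy":0.038,"dz":-0.174,"wx":0,"wy":0,"wz":0}
    - {"dx":-0.067,"dy":0.038,"dz":-0.174,"wx":0,"wy":0,"wz":0}
    - {"dx":-0.067,"dy":0.038,"dz":-0.174,"wx":0,"wy":0,"wz":0}
    - {"dx":-0.067,"dy":0.038,"dz":-0.174,"wx":0,"wy":0,"wz":0}
    - {"dx":-0.067,"dy":0.038,"dz":-0.174,"wx":0,"wy":0,"wz":0}

```text
clock: 1.6
tool_pos: [0.4759, 0.0208, 0.2653]
eef_rot: [0.024, 0.708, -0.705, -0.022]
contact_force: [-0.6, 0.4, 0.4]
opening: 0.005
```

Run:
```python
from g import *
for n in ["wrist","top"]:
    cv2.imwrite(f"pics/{n}1.png",r.snapshot(n)[:,:,::-1])
where();go(-.095,-.033,.03)
```

```text
t 1.7 fix [-100.5  -33.9] tip 100.1 F [-0.3 -0.1 -0.1] open 0.006
d [-0.0056  0.0701 -0.0009] w [-0.0002  0.0028  0.001 ]
```

View pics/wrist1.png

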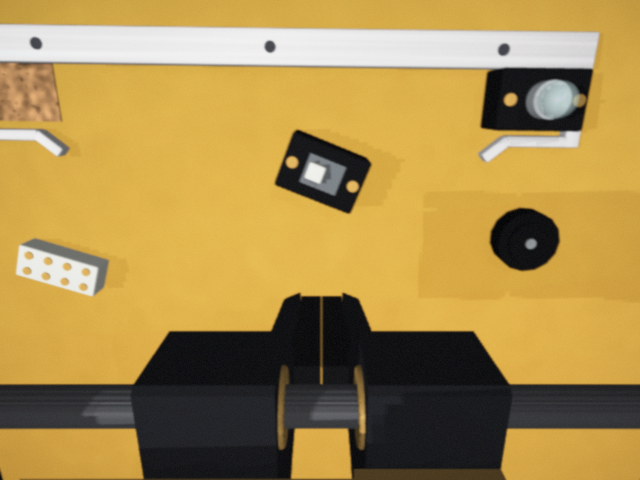

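View pics/top1.png

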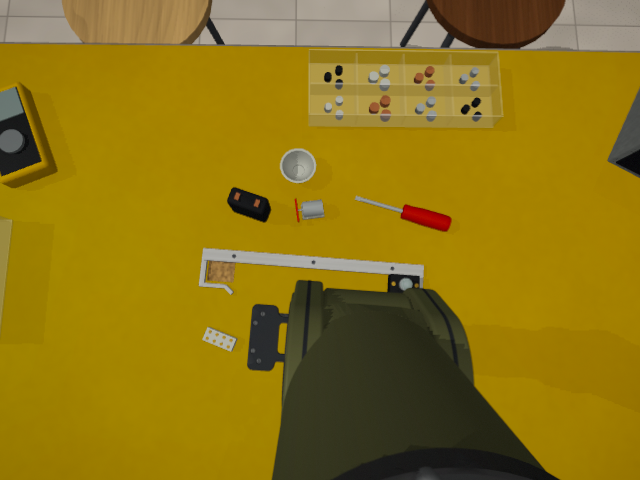

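Run:
```python
from g import *
c=r.get_calibration("wrist"); s=r.get_state()
f=RF.T@(s["tool_pos"][:2]-T)
for dx in (-.009,.009):
  for dy in (-.0175,0,.0175):
    print(dx,dy,proj(np.r_[T+RF@(f+[dx,dy]),.1],c).round(), proj(np.r_[T+RF@(f+[dx,dy]),.13],c).round())
im=cv2.imread("pics/wrist1.png");cv2.imwrite("pics/w1c.png",cv2.resize(im[280:400,240:400],None,fx=5,fy=5,interpolation=cv2.INTER_CUBIC))
# switch estimate via wrist
for q in [(275,185),(296,131),(370,162),(351,212)]: print((RF.T@(world(np.array(q),c,.024)[:2]-T)*1000).round(1))
```

```text
-0.009 -0.0175 [364. 337.] [373. 385.]
-0.009 0 [319. 336.] [318. 385.]
-0.009 0.0175 [274. 336.] [264. 385.]
0.009 -0.0175 [365. 294.] [375. 336.]
0.009 0 [319. 294.] [318. 336.]
0.009 0.0175 [272. 294.] [262. 336.]
[-64.1 -10.5]
[-36.4 -22. ]
[-51.9 -60.2]
[-78.6 -51. ]
```

View pics/w1c.png

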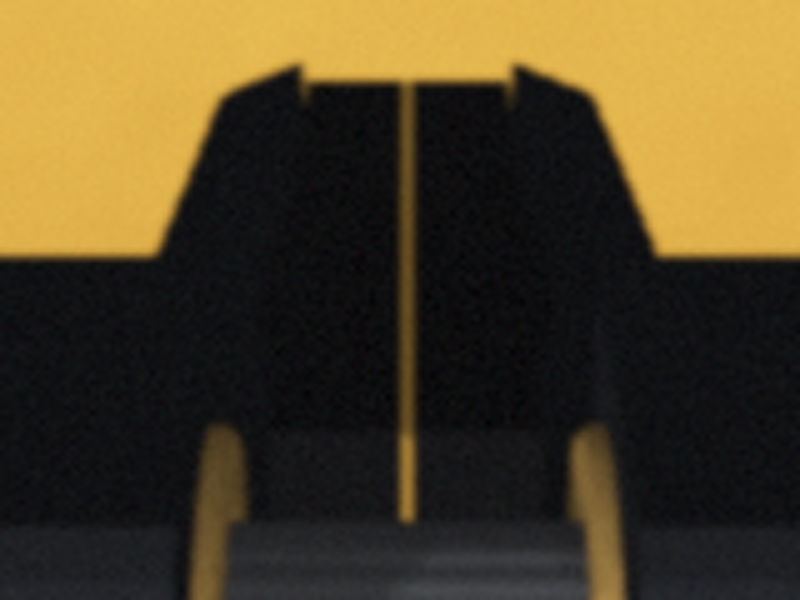

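Emit:
arm_command:
  deltas:
    - {"dx":0,"dy":0.05,"dz":0,"wx":0,"wy":0,"wz":0}
    - {"dx":0,"dy":0.075,"dz":0,"wx":0,"wy":0,"wz":0}
    - {"dx":0,"dy":0.095,"dz":0,"wx":0,"wy":0,"wz":0}
    - {"dx":0,"dy":0.095,"dz":0,"wx":0,"wy":0,"wz":0}
    - {"dx":0,"dy":0.095,"dz":0,"wx":0,"wy":0,"wz":0}

```text
clock: 2.2
tool_pos: [0.4736, 0.0128, 0.1719]
eef_rot: [-0.028, -0.706, 0.707, 0.027]
contact_force: [-0.2, -0.6, 0.3]
opening: 0.001
```

```bash
cat > look.py <<'E'
from g import *
n=sys.argv[1]
c=r.get_calibration("wrist");im=r.snapshot("wrist")[:,:,::-1].copy()
cv2.imwrite(f"pics/{n}.png",im)
where()
np.save("c_last.npy",c,allow_pickle=True)
if len(sys.argv)>2: go(*map(float,sys.argv[2:5]))
E
cat > pt.py <<'E'
# args: z u v ... -> fixture mm
from g import *
c=np.load("c_last.npy",allow_pickle=True).item()
a=list(map(float,sys.argv[1:]))
for i in range(0,len(a),3): print((RF.T@(world(np.array(a[i+1:i+3]),c,a[i])[:2]-T)*1000).round(1))
E
python3 look.py wrist2 -.06 -.033 .005
```

```text
t 2.25 fix [-100.2  -35.9] tip 6.5 F [ 0.1 -0.7  0.5] open 0.007
d [-0.0402  0.0015 -0.003 ] w [-0.0008 -0.0027 -0.002 ]
```

View pics/wrist2.png

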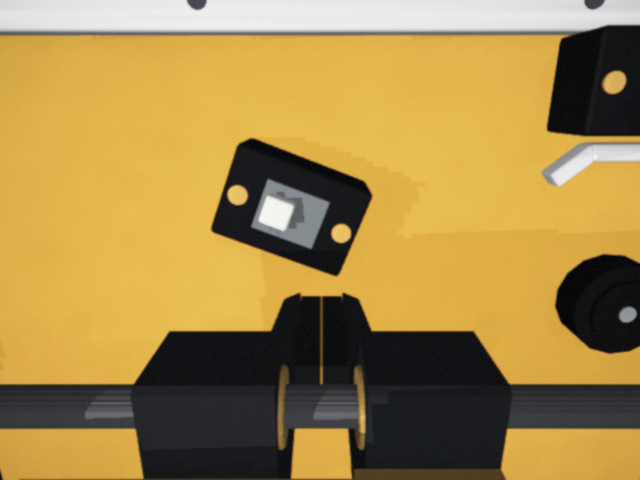

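```bash
python3 pt.py .024 240 140 .024 371 188 .024 338 275 .024 212 231 .008 100 34 .008 500 31
```

```text
[-33.2 -13.6]
[-47.6 -52.6]
[-76.1 -42.8]
[-61.1  -3.2]
[-2.5 30.4]
[ -1.9 -92.6]
```

Emit:
arm_command:
  deltas:
    - {"dx":-0.012,"dy":0.001,"dz":-0.001,"wx":0,"wy":0,"wz":0}
    - {"dx":-0.02,"dy":0.002,"dz":-0.002,"wx":0,"wy":0,"wz":0}
    - {"dx":-0.028,"dy":0.002,"dz":-0.002,"wx":0,"wy":0,"wz":0}
    - {"dx":-0.036,"dy":0.002,"dz":-0.002,"wx":0,"wy":0,"wz":0}
    - {"dx":-0.044,"dy":0.002,"dz":-0.002,"wx":0,"wy":0,"wz":0}

```text
clock: 2.75
tool_pos: [0.5183, 0.0128, 0.1699]
eef_rot: [-0.027, -0.707, 0.707, 0.027]
contact_force: [0.2, -0.1, 0.2]
opening: 0.007
```

```bash
python3 look.py wrist3 -.04 -.033 .005
```

```text
t 2.8 fix [-54.3 -32.8] tip 3.9 F [ 1.4 -0.7  0.4] open 0.003
d [-0.0143 -0.0011  0.0002] w [ 0.0001 -0.0006 -0.0043]
```

View pics/wrist3.png

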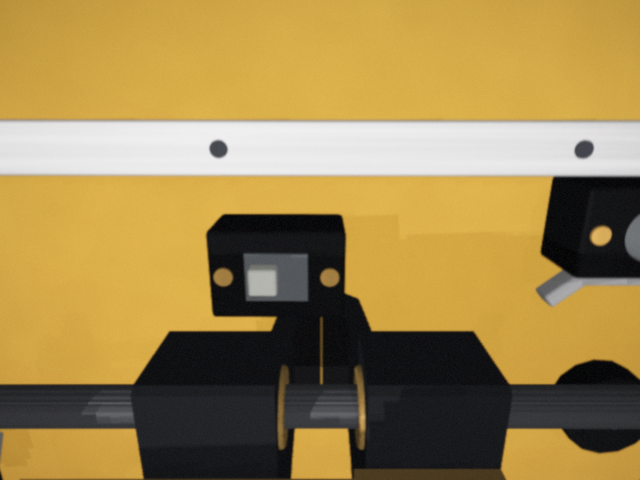

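```bash
python3 pt.py .024 208 232 .024 345 230 .024 340 314 .024 214 316 .008 100 176 .008 500 175
```

```text
[-16.2   1.2]
[-15.6 -41.1]
[-44.4 -40. ]
[-45.1   1.5]
[-1.5 40.1]
[ -1.1 -93.6]
```

Emit:
arm_command:
  deltas:
    - {"dx":0.006,"dy":0,"dz":0,"wx":0,"wy":0,"wz":0}
    - {"dx":0.006,"dy":0,"dz":-0.012,"wx":0,"wy":0,"wz":0}
    - {"dx":0.003,"dy":0,"dz":-0.012,"wx":0,"wy":0,"wz":0}
    - {"dx":-0.003,"dy":0,"dz":-0.012,"wx":0,"wy":0,"wz":0}
    - {"dx":-0.007,"dy":0,"dz":-0.012,"wx":0,"wy":0,"wz":0}

```text
clock: 3.3
tool_pos: [0.5264, 0.0244, 0.1696]
eef_rot: [-0.027, -0.707, 0.707, 0.026]
contact_force: [0.5, 0.3, 0.1]
opening: 0.006
```

Emit:
arm_command:
  deltas:
    - {"dx":-0.002,"dy":0,"dz":0,"wx":0,"wy":0,"wz":0}
    - {"dx":-0.004,"dy":0,"dz":0,"wx":0,"wy":0,"wz":0}
    - {"dx":-0.005,"dy":0,"dz":0,"wx":0,"wy":0,"wz":0}
    - {"dx":-0.006,"dy":0,"dz":0,"wx":0,"wy":0,"wz":0}
    - {"dx":-0.007,"dy":0,"dz":0,"wx":0,"wy":0,"wz":0}

```text
clock: 3.8
tool_pos: [0.5326, 0.0237, 0.1695]
eef_rot: [-0.027, -0.707, 0.707, 0.027]
contact_force: [-1.0, -0.5, -0.8]
opening: 0.001
```

```bash
python3 look.py wrist4 -.04 -.02 .005
```

```text
t 3.85 fix [-42.3 -20.8] tip 3.5 F [ 0.2 -0.3 -0.1] open 0.008
d [-0.0023 -0.0015 -0.0008] w [-0.0001 -0.0005 -0.0003]
```

View pics/wrist4.png

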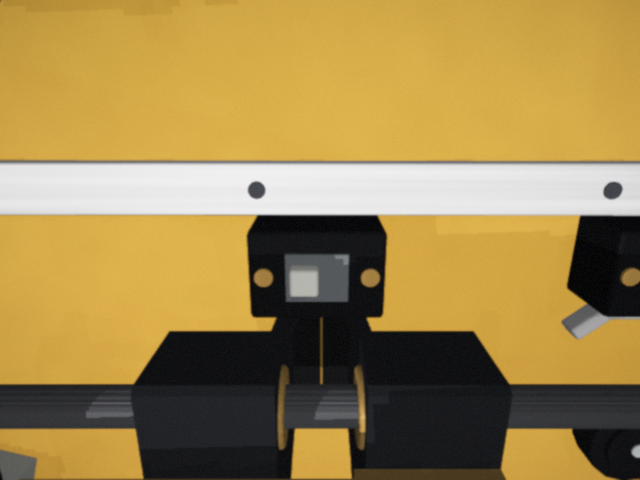

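Emit:
arm_command:
  deltas:
    - {"dx":-0.001,"dy":0,"dz":0,"wx":0,"wy":0,"wz":0}
    - {"dx":-0.0015,"dy":0,"dz":0,"wx":0,"wy":0,"wz":0}
    - {"dx":-0.002,"dy":0,"dz":0,"wx":0,"wy":0,"wz":0}
    - {"dx":-0.0025,"dy":0,"dz":0,"wx":0,"wy":0,"wz":0}
    - {"dx":-0.003,"dy":0,"dz":0,"wx":0,"wy":0,"wz":0}

```text
clock: 4.35
tool_pos: [0.5343, 0.0237, 0.1695]
eef_rot: [0.025, 0.707, -0.707, -0.028]
contact_force: [-6.1, 0.7, 4.8]
opening: 0.006
```

```bash
python3 look.py wrist5 -.04 -.02 .005
```

```text
t 4.4 fix [-40.8 -20.8] tip 3.5 F [-5.2  0.4  5.1] open 0.002
d [-0.0008 -0.0015 -0.0008] w [-0.0002 -0.0002  0.0051]
```

View pics/wrist5.png

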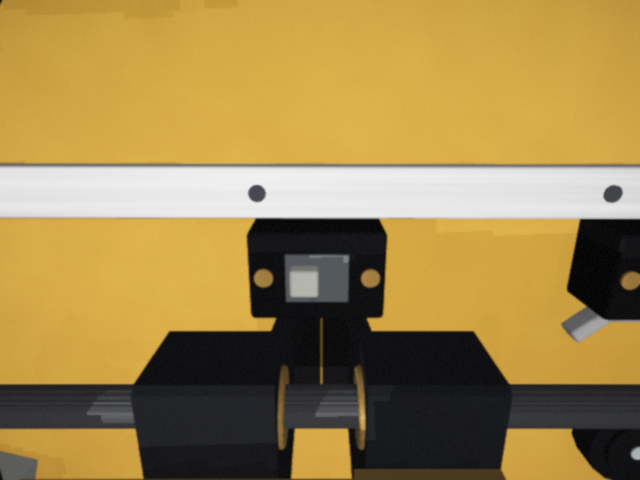

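Emit:
arm_command:
  deltas:
    - {"dx":0.012,"dy":0,"dz":0,"wx":0,"wy":0,"wz":0}
    - {"dx":0.013,"dy":0,"dz":0.025,"wx":0,"wy":0,"wz":0}
    - {"dx":0.013,"dy":0,"dz":0.05,"wx":0,"wy":0,"wz":0}
    - {"dx":0.013,"dy":0,"dz":0.05,"wx":0,"wy":0,"wz":0}
    - {"dx":-0.005,"dy":0,"dz":0.05,"wx":0,"wy":0,"wz":0}

```text
clock: 4.9
tool_pos: [0.5357, -0.0272, 0.1694]
eef_rot: [-0.026, -0.706, 0.707, 0.028]
contact_force: [0.5, 0.5, -1.3]
opening: 0.009
```

```bash
python3 look.py wrist6 -.016 -.07 .005
```

```text
t 4.95 fix [-30.8 -70.6] tip 3.8 F [3.9 0.3 0.3] open 0.004
d [-0.0148 -0.0011 -0.0006] w [ 0.0006 -0.0011 -0.0084]
```

View pics/wrist6.png

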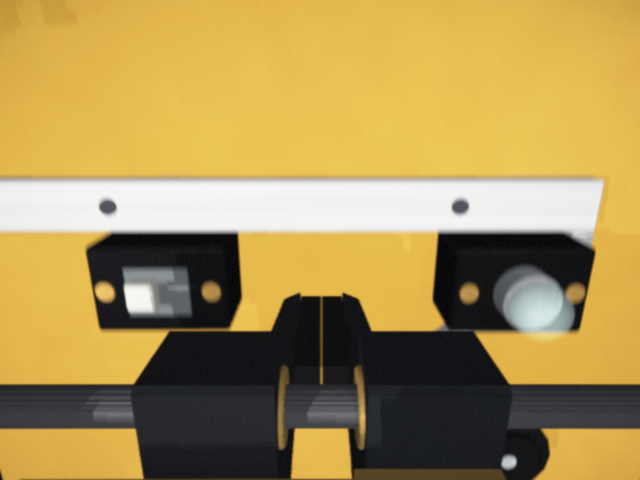

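Emit:
arm_command:
  deltas:
    - {"dx":-0.01,"dy":0,"dz":0,"wx":0,"wy":0,"wz":0}
    - {"dx":-0.0145,"dy":0,"dz":0,"wx":0,"wy":0,"wz":0}
    - {"dx":-0.0145,"dy":0,"dz":-0.006,"wx":0,"wy":0,"wz":0}
    - {"dx":-0.0145,"dy":0,"dz":-0.012,"wx":0,"wy":0,"wz":0}
    - {"dx":-0.0145,"dy":0,"dz":-0.018,"wx":0,"wy":0,"wz":0}

```text
clock: 5.45
tool_pos: [0.5522, -0.0088, 0.1694]
eef_rot: [0.026, 0.707, -0.707, -0.027]
contact_force: [0.4, -0.3, -0.6]
opening: 0.011
```

```bash
python3 look.py wrist7 -.0155 0 .005
```

```text
t 5.5 fix [-20.4 -50.5] tip 3.4 F [0.1 0.9 0.3] open 0.004
d [-0.005  -0.0015 -0.0504] w [0.0019 0.0027 0.0011]
```

View pics/wrist7.png

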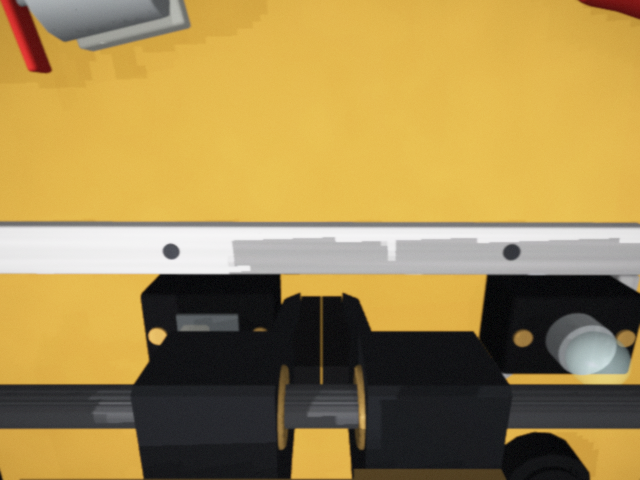

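Emit:
arm_command:
  deltas:
    - {"dx":-0.005,"dy":-0.001,"dz":0.001,"wx":0,"wy":0,"wz":0}
    - {"dx":-0.005,"dy":-0.001,"dz":-0.006,"wx":0,"wy":0,"wz":0}
    - {"dx":-0.005,"dy":-0.001,"dz":-0.014,"wx":0,"wy":0,"wz":0}
    - {"dx":-0.005,"dy":-0.001,"dz":-0.022,"wx":0,"wy":0,"wz":0}
    - {"dx":-0.005,"dy":-0.001,"dz":-0.03,"wx":0,"wy":0,"wz":0}

```text
clock: 6.0
tool_pos: [0.5599, 0.0207, 0.1705]
eef_rot: [0.027, 0.707, -0.707, -0.027]
contact_force: [-0.8, -0.8, 1.3]
opening: 0.008
```

```bash
python3 look.py wrist8 -.0155 0 .005
```

```text
t 6.05 fix [-15.1 -20. ] tip 4.5 F [ 0.2  0.6 -0.2] open 0.001
d [ 0.0004 -0.0005 -0.02  ] w [0.0024 0.003  0.0001]
```

View pics/wrist8.png

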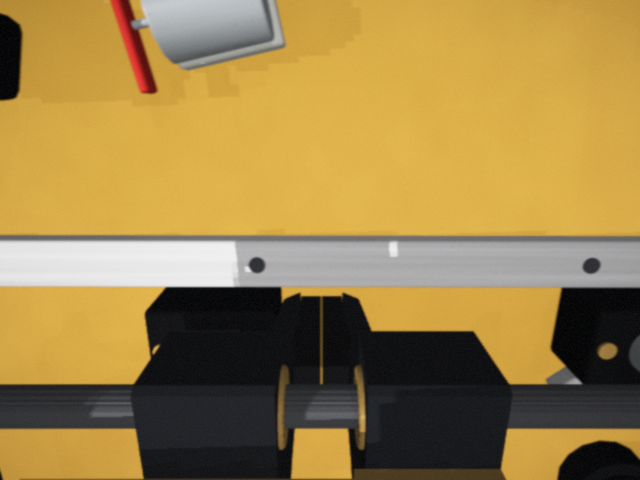

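Emit:
arm_command:
  deltas:
    - {"dx":-0.0003,"dy":0,"dz":-0.008,"wx":0,"wy":0,"wz":0}
    - {"dx":-0.0003,"dy":0,"dz":-0.016,"wx":0,"wy":0,"wz":0}
    - {"dx":-0.0003,"dy":0,"dz":-0.024,"wx":0,"wy":0,"wz":0}
    - {"dx":-0.0003,"dy":0,"dz":-0.032,"wx":0,"wy":0,"wz":0}
    - {"dx":-0.0003,"dy":0,"dz":-0.04,"wx":0,"wy":0,"wz":0}

```text
clock: 6.55
tool_pos: [0.5632, 0.0604, 0.1705]
eef_rot: [0.027, 0.707, -0.707, -0.027]
contact_force: [-0.2, -0.5, -0.0]
opening: 0.007
```

```bash
python3 look.py wrist9 -.015 .05 .005
python3 - <<'E'
from plant import r
import cv2
im=r.snapshot("scene")[:,:,::-1];cv2.imwrite("pics/s9.png",cv2.resize(im[130:290,190:410],None,fx=3.6,fy=3.6,interpolation=cv2.INTER_CUBIC))
E
```

```text
t 6.6 fix [-14.7  19.8] tip 4.5 F [-0.2  1.3  0.3] open 0.005
d [ 0.0003 -0.0005 -0.0302] w [ 0.0022  0.0025 -0.0001]
```

View pics/wrist9.png

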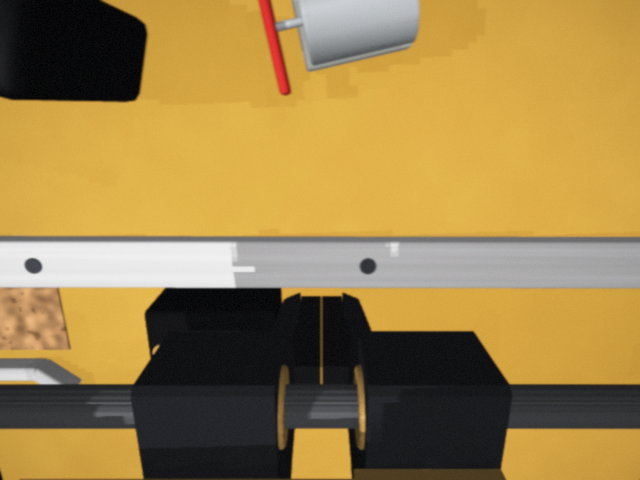

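View pics/s9.png

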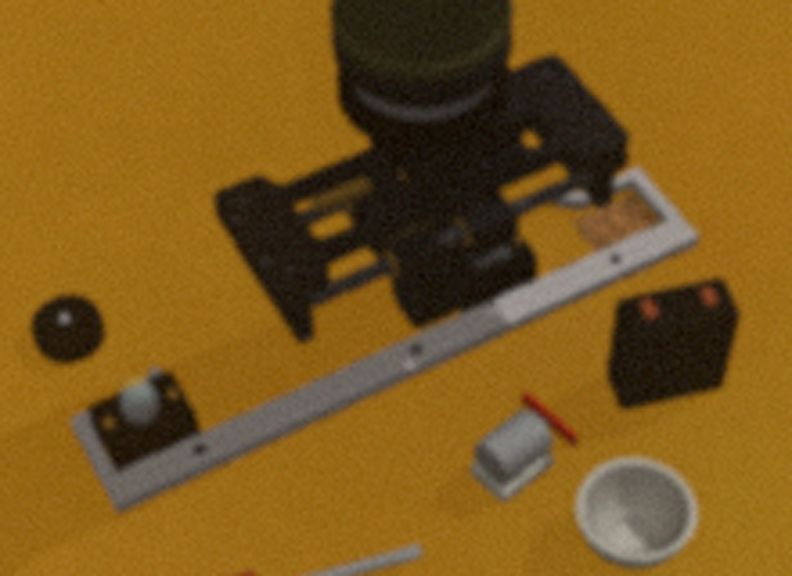

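Emit:
arm_command:
  deltas:
    - {"dx":-0.0003,"dy":0,"dz":-0.008,"wx":0,"wy":0,"wz":0}
    - {"dx":-0.0003,"dy":0,"dz":-0.016,"wx":0,"wy":0,"wz":0}
    - {"dx":-0.0003,"dy":0,"dz":-0.024,"wx":0,"wy":0,"wz":0}
    - {"dx":-0.0003,"dy":0,"dz":-0.032,"wx":0,"wy":0,"wz":0}
    - {"dx":-0.0003,"dy":0,"dz":-0.04,"wx":0,"wy":0,"wz":0}

```text
clock: 7.15
tool_pos: [0.5666, 0.1003, 0.1705]
eef_rot: [0.027, 0.707, -0.707, -0.027]
contact_force: [0.4, -0.8, -0.8]
opening: 0.004
```

```bash
python3 look.py wrist10 -.015 .1 .005
```

```text
t 7.2 fix [-14.4  59.9] tip 4.5 F [-0.   0.  -0.6] open 0.003
d [ 0.0005 -0.0004 -0.0401] w [ 0.0023  0.0026 -0.0002]
```

View pics/wrist10.png

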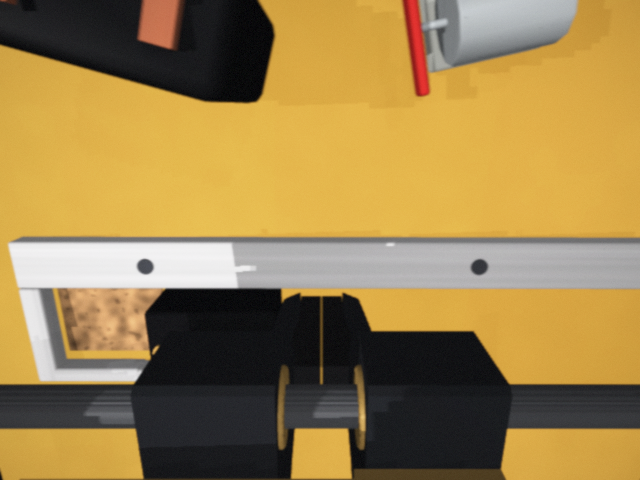

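Emit:
arm_command:
  deltas:
    - {"dx":-0.0003,"dy":0,"dz":-0.007,"wx":0,"wy":0,"wz":0}
    - {"dx":-0.0003,"dy":0,"dz":-0.014,"wx":0,"wy":0,"wz":0}
    - {"dx":-0.0003,"dy":0,"dz":-0.021,"wx":0,"wy":0,"wz":0}
    - {"dx":-0.0003,"dy":0,"dz":-0.028,"wx":0,"wy":0,"wz":0}
    - {"dx":-0.0003,"dy":0,"dz":-0.034,"wx":0,"wy":0,"wz":0}

```text
clock: 7.7
tool_pos: [0.5694, 0.1341, 0.1705]
eef_rot: [0.027, 0.707, -0.707, -0.027]
contact_force: [0.1, -0.5, -0.5]
opening: 0.003
```

```bash
python3 look.py wrist11 -.015 .1 .005
```

```text
t 7.75 fix [-14.1  93.3] tip 4.5 F [ 0.8  0.3 -0.3] open 0.007
d [ 0.0009 -0.0005 -0.0067] w [ 0.0018  0.0018 -0.0003]
```

View pics/wrist11.png

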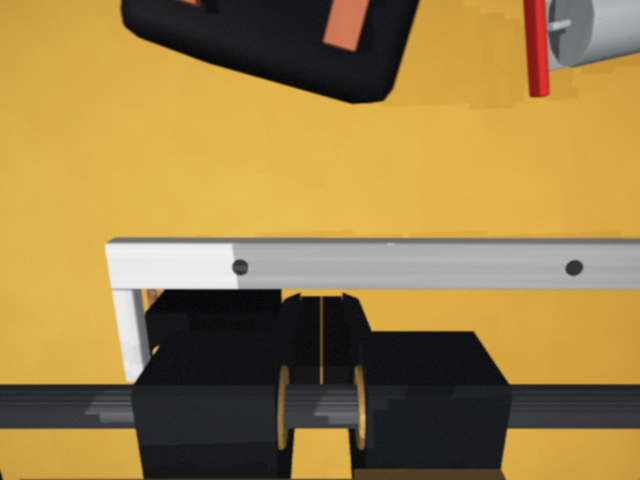

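Still flush with the rail, with about 6 mm left to the end stop. I'll go slowly until the force rises.

Emit:
arm_command:
  deltas:
    - {"dx":-0.0003,"dy":0,"dz":-0.002,"wx":0,"wy":0,"wz":0}
    - {"dx":-0.0003,"dy":0,"dz":-0.004,"wx":0,"wy":0,"wz":0}
    - {"dx":-0.0003,"dy":0,"dz":-0.005,"wx":0,"wy":0,"wz":0}
    - {"dx":-0.0003,"dy":0,"dz":-0.0055,"wx":0,"wy":0,"wz":0}
    - {"dx":-0.0003,"dy":0,"dz":-0.006,"wx":0,"wy":0,"wz":0}

```text
clock: 8.25
tool_pos: [0.5702, 0.1391, 0.1706]
eef_rot: [-0.027, -0.707, 0.707, 0.027]
contact_force: [0.0, 0.3, 0.6]
opening: 0.005
```

```bash
python3 look.py wrist12 -.015 .1 .005
```

```text
t 8.3 fix [-13.7  97.1] tip 4.5 F [-0.4 -0.9 -1.2] open 0.006
d [ 0.0013 -0.0005 -0.0029] w [-0.0001 -0.0006 -0.    ]
```

View pics/wrist12.png

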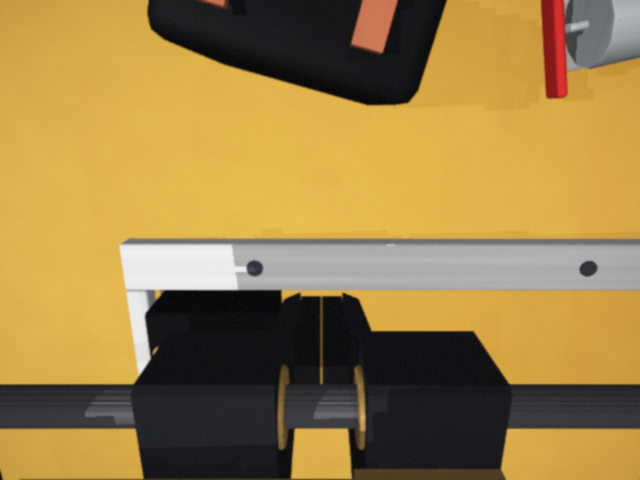

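Emit:
arm_command:
  deltas:
    - {"dx":0,"dy":0,"dz":-0.0008,"wx":0,"wy":0,"wz":0}
    - {"dx":0,"dy":0,"dz":-0.0015,"wx":0,"wy":0,"wz":0}
    - {"dx":0,"dy":0,"dz":-0.002,"wx":0,"wy":0,"wz":0}
    - {"dx":0,"dy":0,"dz":-0.0025,"wx":0,"wy":0,"wz":0}
    - {"dx":0,"dy":0,"dz":-0.003,"wx":0,"wy":0,"wz":0}

```text
clock: 8.8
tool_pos: [0.5704, 0.1424, 0.1705]
eef_rot: [-0.027, -0.707, 0.707, 0.027]
contact_force: [-0.6, -1.3, 0.3]
opening: 0.002
```

```bash
python3 look.py wrist13 -.015 .1 .005
```

```text
t 8.85 fix [-13.7 100.3] tip 4.5 F [-0.2 -1.2 -0.1] open 0.005
d [ 0.0013 -0.0005  0.0003] w [ 0.     -0.0003 -0.0001]
```

View pics/wrist13.png

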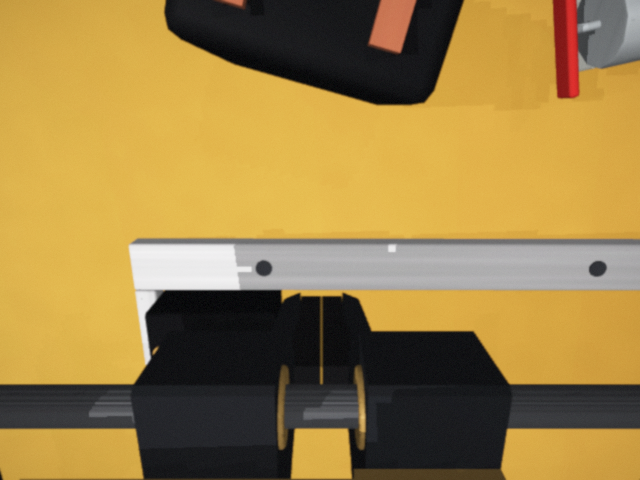

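Emit:
arm_command:
  deltas:
    - {"dx":0,"dy":0,"dz":-0.0005,"wx":0,"wy":0,"wz":0}
    - {"dx":0,"dy":0,"dz":-0.001,"wx":0,"wy":0,"wz":0}
    - {"dx":0,"dy":0,"dz":-0.0013,"wx":0,"wy":0,"wz":0}
    - {"dx":0,"dy":0,"dz":-0.0016,"wx":0,"wy":0,"wz":0}
    - {"dx":0,"dy":0,"dz":-0.002,"wx":0,"wy":0,"wz":0}

```text
clock: 9.35
tool_pos: [0.5705, 0.144, 0.1705]
eef_rot: [-0.027, -0.706, 0.707, 0.027]
contact_force: [-0.2, -1.0, 0.6]
opening: 0.006
```

```bash
python3 look.py wrist14 -.015 .1 .005;python3 - <<'E'
import cv2
im=cv2.imread("pics/wrist14.png");cv2.imwrite("pics/w14c.png",cv2.resize(im[225:385,110:310],None,fx=3.7,fy=3.7,interpolation=cv2.INTER_CUBIC))
E
```

```text
t 9.4 fix [-13.7 101.9] tip 4.5 F [ 0.  -0.6 -1.2] open 0.005
d [ 0.0013 -0.0005  0.0019] w [-0.0008 -0.0007  0.0002]
```

View pics/w14c.png

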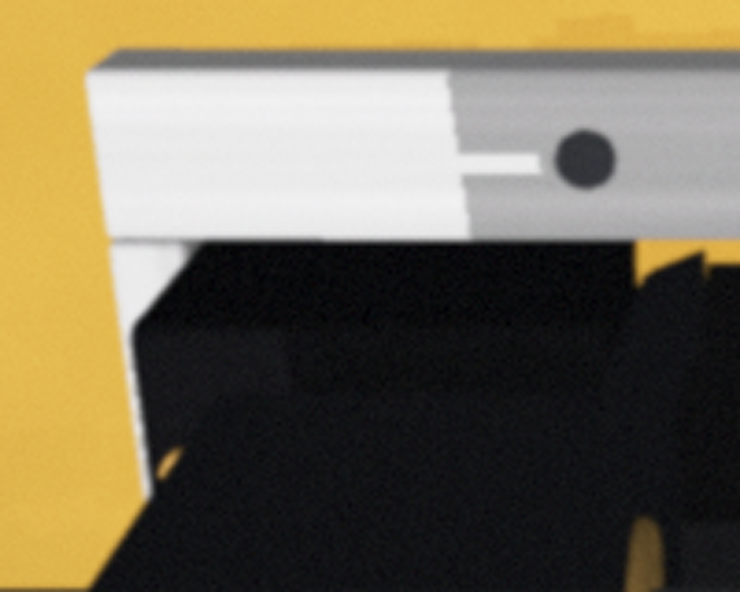

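Emit:
arm_command:
  deltas:
    - {"dx":0,"dy":0,"dz":-0.0005,"wx":0,"wy":0,"wz":0}
    - {"dx":0,"dy":0,"dz":-0.001,"wx":0,"wy":0,"wz":0}
    - {"dx":0,"dy":0,"dz":-0.0013,"wx":0,"wy":0,"wz":0}
    - {"dx":0,"dy":0,"dz":-0.0016,"wx":0,"wy":0,"wz":0}
    - {"dx":0,"dy":0,"dz":-0.002,"wx":0,"wy":0,"wz":0}

```text
clock: 9.9
tool_pos: [0.5706, 0.1445, 0.1706]
eef_rot: [-0.027, -0.706, 0.708, 0.027]
contact_force: [-0.9, -6.3, 2.6]
opening: 0.005
```

```bash
python3 look.py wrist15 -.015 .1 .005;python3 - <<'E'
import cv2
im=cv2.imread("pics/wrist15.png");cv2.imwrite("pics/w15c.png",cv2.resize(im[225:385,110:310],None,fx=3.7,fy=3.7,interpolation=cv2.INTER_CUBIC))
E
```

```text
t 9.95 fix [-13.7 102.4] tip 4.6 F [-0.3 -6.4  2.5] open 0.012
d [ 0.0013 -0.0004  0.0024] w [-0.0035 -0.0024  0.0006]
```

View pics/w15c.png

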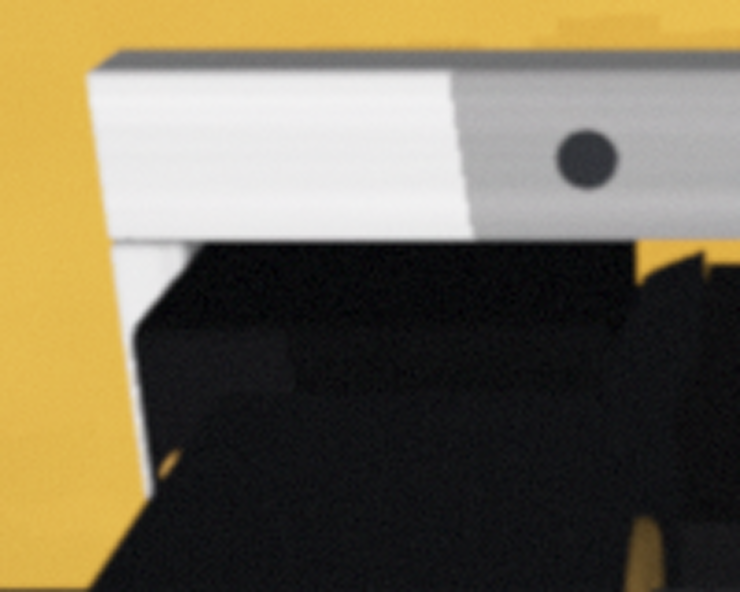

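Emit:
arm_command:
  deltas:
    - {"dx":0,"dy":0,"dz":0.008,"wx":0,"wy":0,"wz":0}
    - {"dx":0,"dy":0,"dz":0.02,"wx":0,"wy":0,"wz":0}
    - {"dx":0,"dy":-0.02,"dz":0.025,"wx":0,"wy":0,"wz":0}
    - {"dx":0,"dy":-0.06,"dz":0.025,"wx":0,"wy":0,"wz":0}
    - {"dx":0,"dy":-0.1,"dz":0.025,"wx":0,"wy":0,"wz":0}

```text
clock: 10.45
tool_pos: [0.5685, 0.1208, 0.2711]
eef_rot: [0.026, 0.707, -0.707, -0.027]
contact_force: [1.6, 0.0, -0.6]
opening: 0.002
```

Emit:
arm_command:
  deltas:
    - {"dx":0.05,"dy":-0.02,"dz":0.02,"wx":0,"wy":0,"wz":0}
    - {"dx":0.1,"dy":-0.02,"dz":0.04,"wx":0,"wy":0,"wz":0}
    - {"dx":0.1,"dy":-0.02,"dz":0.08,"wx":0,"wy":0,"wz":0}
    - {"dx":0.1,"dy":-0.02,"dz":0.12,"wx":0,"wy":0,"wz":0}
    - {"dx":0.1,"dy":-0.02,"dz":0.12,"wx":0,"wy":0,"wz":0}

```text
clock: 10.95
tool_pos: [0.459, 0.0034, 0.2911]
eef_rot: [-0.03, -0.705, 0.708, 0.03]
contact_force: [-0.3, -0.0, 1.0]
opening: 0.006
```

```bash
python3 look.py wrist16
python3 - <<'E'
from plant import r
import cv2
im=r.snapshot("top")[:,:,::-1];cv2.imwrite("pics/top16.png",im)
cv2.imwrite("pics/t16c.png",cv2.resize(im[240:310,195:295],None,fx=8,fy=8,interpolation=cv2.INTER_CUBIC))
E
```

```text
t 11.0 fix [-113.8  -43.8] tip 124.9 F [ 0.3  0.5 -0.7] open 0.005
```

View pics/t16c.png

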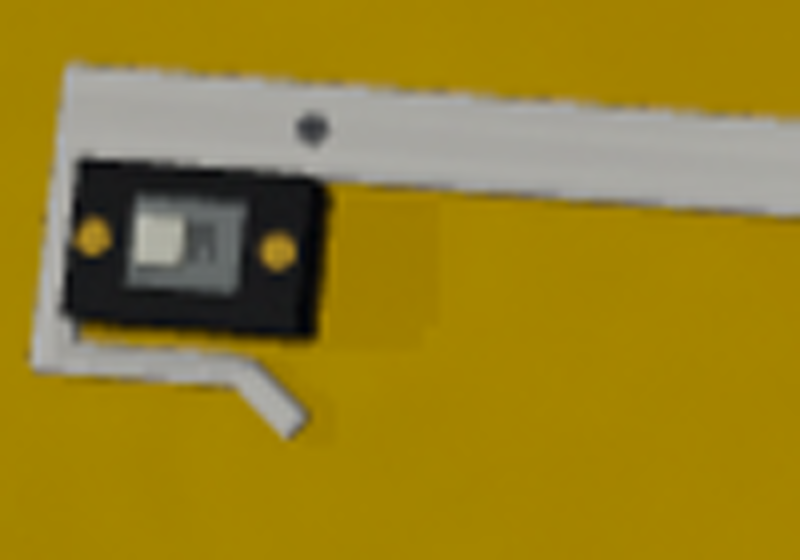

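View pics/wrist16.png

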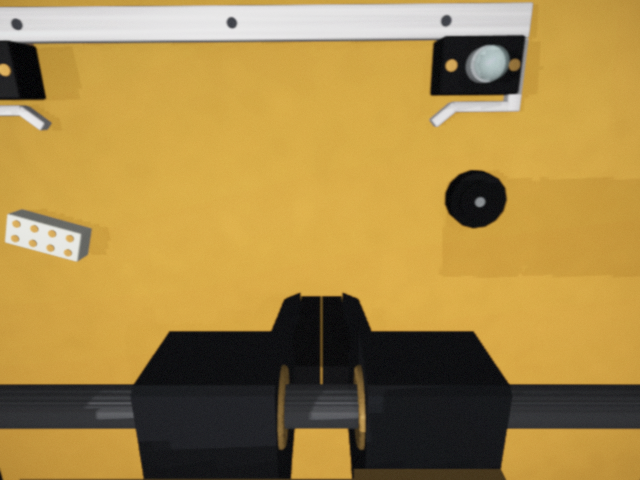

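View pics/top16.png

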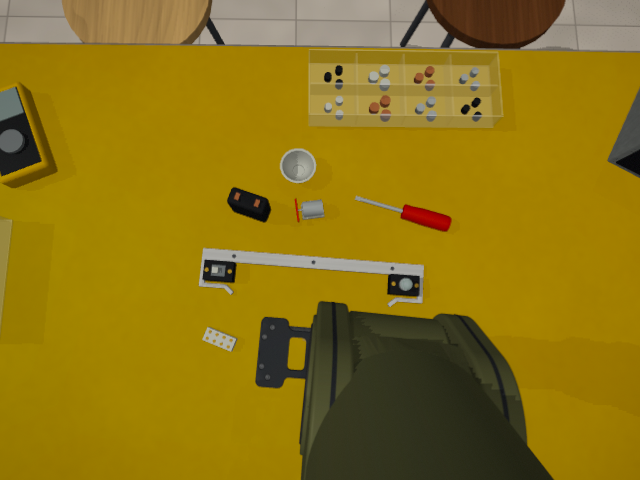

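Run:
```python
from g import *
c=r.get_calibration("top");o=(195,240)
Q=[world(px(u,v,o),c,.024) for u,v in [(79,157),(320,180),(306,337),(62,317)]]
t,a,e=fit([(.015,.022),(.015,-.022),(-.015,-.022),(-.015,.022)],Q)
print((RF.T@(t-T)*1000).round(1),a-A,e)
```

```text
[-16.2 137.4] -0.004092886359302786 [[-0.   0.5]
 [-0.7  0.1]
 [ 0.3 -0.6]
 [ 0.4  0. ]]
```

```bash
python3 -c "
from plant import r
print(r.get_state()['qd'].round(3)); print(r.finish_job())"
```

```text
[-0.046  0.008 -0.026 -0.019 -0.002  0.003 -0.002]
the job is handed in; nothing more can be done
None
```

The switch is fully home in the corner of the empty pocket, and I handed the job in at about 11 s; no verdict was reported.

**What I did:** With the closed fingertips I pushed the switch square and flat onto the rail, where it met about 5 N of contact force. I then pushed it along the rail by its trailing end until it met the end stop at about 6 N, and withdrew the hand.

**Last checks:**
- **Switch position:** The top picture puts the switch centre at fixture (-16.2, 137.4) mm against the target (-15, 138), turned 0.004 rad. That is about 1.2 mm and 0.6 mm off, with the calibration good to about 2 mm.
- **Rail face:** My estimates of the rail face differed by 1 to 2 mm between the cameras and the contact. This is within the 3 mm allowed, and no gap to the rail shows in the picture.
- **Everything else:** By eye, the lamp holder and the bystanders stand where they were; I did not re-measure their positions. The hand was clear with no contact force, though the arm still had slight settling motion when I handed in.

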